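# Unlock the jar carousel and hold the square jar to the front

### The arm

A 6-joint arm with a two-finger parallel gripper is mounted at the origin on the work surface. World frame = base frame: x ahead of the robot, y to its left, z up, the work surface at z = 0. Lengths are in m, angles in rad, forces in N, time in s.
With the tool pointing down it reaches from about 0.225 to 0.875 m from the base axis. Payload 3.4 kg.
Tool frame: the origin (TCP) lies at the very end of the fingers, on their centre line; the grasp point (between the pads) lies 19 mm behind it; z points along the fingers, y is the line along which they close (so a half turn about z gives the same grasp; the last joint's range is limited). The gripper opens to 85 mm and grips with 20 to 120 N. Pads are 22 mm wide; open, the fingers measure 114 mm over their backs; the gripper's body (76 mm by 85 mm) begins 54 mm behind the grasp point. The pads swing forward as they close: fully open they stand 13 mm farther back than shut.
Start: joints at [1.165, 0.276, 1.505, -0, 1.361, -0.121], TCP at [0.162, 0.552, 0.231] pointing down, gripper open.
Joint ranges: [-2.89, 2.89], [-0.75, 2.08], [0.22, 2.7], [-1.18, 4.32], [0.11, 2.71], [-2.7, 2.7]. Speed limits (rad/s): [2.57, 2.57, 3.14, 3.14, 3.14, 3.14].

### API

Orientations are given as a unit quaternion [w, x, y, z].
In Python, from rig import get_state, optics, sign_off gives the robot as it stands.
- The arm moves only by the tool send_rows, never from a script. Its argument "increments" is a list of rows, each an object with "gripper": the gripper's target within -1 to 1 (shut at 1, half-way at 0, fully open at -1); "linear": the shift along the world's x, y, z in m, a list of three; "delta_rot": the turn, a rotation vector about the world's x, y, z in rad, a list of three. In form: [{"gripper": gripper, "linear": [dx, dy, dz], "delta_rot": [rx, ry, rz]}, ...]. A call has 1 to 8 rows; each row is the pose to reach, as a shift and turn from the pose commanded when the call began; what a row does not reach only later rows make up. A row lasts 1/10 s, in which the tool goes at most 50 mm and 8.59 degrees, less where a joint would pass 70% of its speed; a pose out of reach is approached as far as the arm can. A call with a gripper value outside its range is refused whole. The fingers move at their own pace and stop on an object; "newtons" is the grip in N (left out, the last holds). Time passes only in rows, so rows that repeat a pose let the fingers close. It gives the time, the measured TCP pose, the force, the opening and the grip force at its end, in the units of the state.
- get_state(): the state, without advancing time (a new reading comes with each control period).
- optics.get_image(name): name is "side" or "top"; returns a dict with "pixels" (384x512x3 uint8, blue, green, red), "K" (3x3 intrinsics, pixels), "rvec" (rotation vector, rad) and "tvec" (3), from world to camera coordinates, as OpenCV has them. Camera axes: x right, y down, z forward; pixel columns grow to the right and rows downward; lengths in m; the calibration is good to about 2 mm. A picture is of the moment at which its call begins. There is no depth.
- sign_off(): hands the job in; it is judged then, once.
The state is a dict: "clock": time; "qpos": joint angles; "qd": joint speeds; "effort": joint torques, N m; "position": TCP position; "ee_rot": TCP orientation; "contact_force": force on the tool from outside, world axes, zero at the start; "moment": the same for the moment, N m; "width": finger opening in m; "gripper_force": force on a finger pad.
Only numpy, scipy, OpenCV 4.12 (cv2) and the standard library are available. Lean on these libraries where they do the work, as an engineer would, in place of code of your own. Each camera call takes 0.05 s, during which the arm holds its last target. There are 200 camera calls.

### The job

Draw the lock pin up out of the carousel's lock block and park it upright in the open notch at the outer end of that block, hanging by its collar, and let go of it. Then turn the carousel by the bar handle on top until the square jar stands at the front, over the pointer tongue of the foot, and finish still gripping that handle firmly, holding the turntable still there. Leave the other things on the counter where they are.

Things in the scene. Friction and masses are not known exactly. Their poses are not given: they have to be found in the camera images.
- foot: fixed dark steel foot of the carousel, a disc 190 mm across; origin at the centre of its underside on the counter, on the turntable's vertical axis. Its flat pointer tongue (22 mm wide, 8 mm thick) lies on the counter and sticks out along the foot's own -x, showing past the turntable's rim to 168 mm from the axis: that side, roughly towards the robot, is the front.
- front (a point): point over the foot's tongue, 70 mm out from the turntable's axis along the foot's -x, 50 mm above the counter: where the square jar's centre belongs at the end. Moves with the foot only.
- square_jar (a point): centre of the underside of the square jar (steel, 48 mm square, black 51 mm square lid), 70 mm from the turntable's axis, 50 mm above the counter. The only square one of five jars fixed in a ring on the turntable (the others round, 48 mm wide), all reaching 125 mm above the counter. At the start it is 40 to 80 degrees clockwise (from above) of the front, so turn counterclockwise.
- turntable (a joint): turning of the turntable (aluminium disc 210 mm wide, top 50 mm above the counter) about its vertical axis, rad, 0 as it starts (locked by the pin, a degree or so of play), growing counterclockwise seen from above; range -3 to 3; light friction, about 0.05 N m; stays where it is left.
- handle: black bar handle on top of the carousel's centre post, turning with the turntable: 70 mm long (own x), 16 mm thick (own y), 24 mm high; origin at the bar's centre, on the axis, 190 mm above the counter. Nothing else of the carousel is higher than 125 mm but its 14 mm thick post under the bar.
- lock: fixed grey lock block beside the turntable, 40 mm high, 60 mm wide; origin on the counter under the bore, 150 mm from the turntable's axis; own x points outward from the carousel, the block runs from x = -25 to 90 mm. The turntable's holed lug (34 mm wide, 8 mm thick, top 50 mm above the counter) lies over the bore at the start and swings off with the turntable.
- bore (a point): mouth of the bore in the lock block's top, 40 mm above the counter: 14 mm wide, 34 mm deep, as is the lug's hole above it.
- notch (a point): middle of the parking notch at block-top height, 66 mm outward from the bore: a slot 17 mm wide between two prongs, open at the top, open down to the counter and open at the outer end; it runs along the lock's x from 47 to 90 mm. The pin hangs in it, its collar lying on both prongs (foot of the pin then 6 mm above the counter).
- pin: loose steel lock pin, about 90 g, at first upright through the lug into the bore; origin at the centre of its foot, z up along it. Shaft 12 mm thick, 34 mm long with tapered foot; then a collar 28 mm wide, 6 mm thick (34 to 40 mm above the foot); then a round grip 18 mm thick, 45 mm long (40 to 85 mm above the foot). At the start the collar lies on the lug, the foot 16 mm above the counter.
- sauce_cup: bystander: small open steel cup, 64 mm wide, 45 mm high, near the lock block, on its side away from the robot; origin under its centre.
- oil_bottle: bystander: bottle 60 mm wide, 160 mm high, to the right of the carousel (-y), at least 170 mm from its axis; origin under its centre.
- tomato_can: bystander: can 90 mm wide, 110 mm high, behind the carousel, to its right; origin under its centre.
- pickle_jar: bystander: jar 84 mm wide, 130 mm high, behind the carousel, to its right; origin under its centre.
- bowl: bystander: steel bowl 150 mm wide, 60 mm high, right of the carousel; origin under its centre.
- spatula: bystander: spatula 260 mm long lying flat, far left; origin under its middle.
- small_pan: bystander: open steel pan 160 x 100 x 65 mm, right of the carousel; origin under its centre.
Not all that is in view belongs to the job. Of the things like the pin, leave any that is blue, pink or yellow; of the rest the smaller one is meant.

How it is judged:
On the way, in this order (a step that is already met when the one before it is completed fails the run):
1. the pin is drawn clear out of the bore and the lug (z of pin in the frame of bore above 0.012 m), for 0.1 s.
2. the pin hangs upright in the notch, let go (horizontal distance between pin and notch below 0.017 m and z of pin in the frame of lock below 0.012 m and angle between pin's own z axis and vertical below 0.15 rad and linear speed of pin below 0.03 m/s and contact force between pin and the fingers below 0.2 N), for 0.2 s.
At the end, for the whole second after the job is handed in: The pin hangs upright (0.15 rad), let go and at rest in the notch, within 17 mm of its middle, foot under 12 mm up; the square jar is within 12 mm (10 degrees) of the front point; the turntable is still (0.05 rad/s) and the fingers hold its handle with over 5 N (all of step 2 and horizontal distance between square_jar and front below 0.012 m and velocity of joint turntable between -0.05 and 0.05 rad/s and contact force between handle and the fingers above 5 N); the arm keeps its last pose, push and grip.
It fails at once if a bystander is moved by more than 30 mm (distance of any of sauce_cup, oil_bottle, tomato_can, pickle_jar, bowl, spatula, small_pan from where it was at the start of the episode above 0.03 m).
It also fails if it takes over 45 s, if anything falls off the work surface, if the arm or the gripper's body presses on something with over 40 N, if the wrist force passes 120 N, or if a joint passes its speed limit or range.

## Working session

There is one attempt and no reset: what is moved stays moved. The work goes in short steps, Python scripts to look and compute and a tool call to move; the robot and the scene stay as the last step left them, time stands still between calls to the robot, and variables do not carry over. Pictures are saved under pics/ and viewed, at most 10 in all, crops included, and the job is handed in when it is done.

Besides the shell and the picture viewer there is one more tool, called after "Call:" by a JSON object that holds its "api" and its "payload", one argument or row to a line. send_rows: Moves the arm, as the interface text tells. Its arguments: {"type":"object","properties":{"increments":{"type":"array"},"newtons":{"type":"number"}},"required":["increments"]}

```bash
mkdir -p pics; cat > h.py <<'E'
import numpy as np, cv2
from rig import get_state, optics, sign_off
def shot(n,fn=None):
    d=optics.get_image(n)
    if fn: cv2.imwrite('pics/'+fn,d['pixels'])
    return d
def ray(d,u,v,z):
    R=cv2.Rodrigues(np.array(d['rvec'],float))[0];t=np.array(d['tvec'],float).ravel()
    c=-R.T@t; r=R.T@np.linalg.inv(np.array(d['K']))@np.array([u,v,1.])
    return c+r*(z-c[2])/r[2]
def proj(d,p):
    return cv2.projectPoints(np.array(p,float).reshape(-1,3),np.array(d['rvec'],float),np.array(d['tvec'],float),np.array(d['K'],float),None)[0].reshape(-1,2)
E
python3 - <<'E'
from h import *
import pickle
D={n:shot(n,n+'0.png') for n in('side','top')}
pickle.dump(D,open('d0.pkl','wb'))
print(get_state())
for n in D: R=cv2.Rodrigues(np.array(D[n]['rvec']))[0]; print(n,-R.T@np.array(D[n]['tvec']).ravel(),D[n]['K'][0][0])
E
```

```text
{'clock': 0.1, 'qpos': array([ 1.16496209e+00,  2.76557945e-01,  1.50599242e+00,  2.42297626e-05,
        1.36073479e+00, -1.21031311e-01]), 'qd': array([-0.0013844 , -0.00230717, -0.00263069, -0.00078786, -0.00072733,
        0.00157109]), 'effort': array([ 1.80737559e-03, -4.17699444e+01, -2.46407068e+01, -9.46495362e-06,
        5.69622527e-03,  2.82019425e-05]), 'position': array([0.1613831 , 0.55139616, 0.23051692]), 'ee_rot': array([-2.31798417e-04,  1.41923135e-01,  9.89877319e-01, -8.13971825e-04]), 'contact_force': array([0.66705981, 0.1806039 , 0.59203421]), 'moment': array([0.0153039 , 0.01471559, 0.05939935]), 'gripper_force': 0.0, 'width': 0.08536495108032872}
side [0.13553961 0.61917847 0.82687072] 351.52254679689247
top [ 3.97819037e-01 -8.14077423e-04  1.69302361e+00] 477.38023020142055
```

View pics/top0.png

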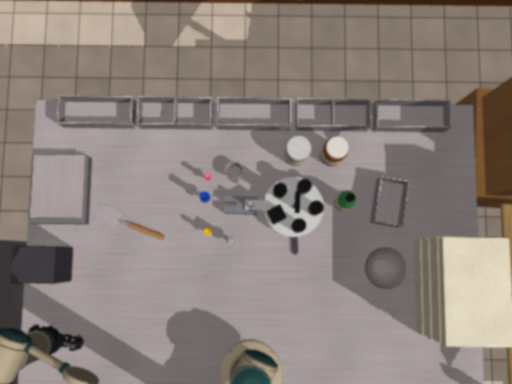

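View pics/side0.png

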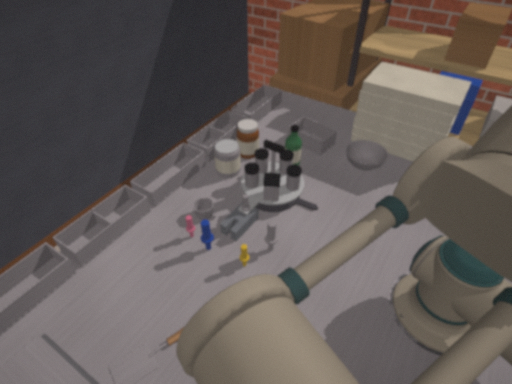

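The top view shows the carousel at about (294,206), the lock block at (225–265,205) and the tongue at (295,245). The pin-like things in the top view are blue (205,197), pink (208,177), yellow (207,232), a grey one at (231,240) and a grey one in the block at about (250,204). I'll check the two grey ones in a close crop.

```bash
python3 - <<'E'
from h import *
import pickle
D=pickle.load(open('d0.pkl','rb'))
a=D['top']['pixels'][160:260,190:340]; b=D['side']['pixels'][135:265,180:330]
a=cv2.resize(a,(750,500),interpolation=cv2.INTER_CUBIC)
b=cv2.resize(b,(690,598),interpolation=cv2.INTER_CUBIC)
cv2.imwrite('pics/ct.png',a);cv2.imwrite('pics/cs.png',b)
E
```

```text
(no output)
```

View pics/ct.png

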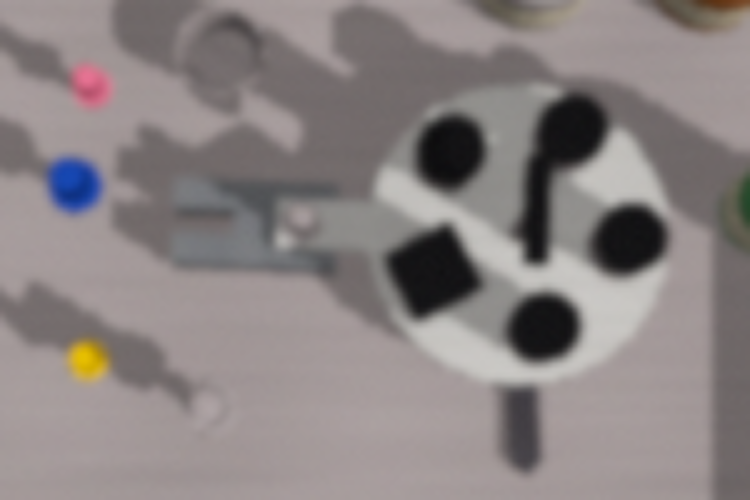

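View pics/cs.png

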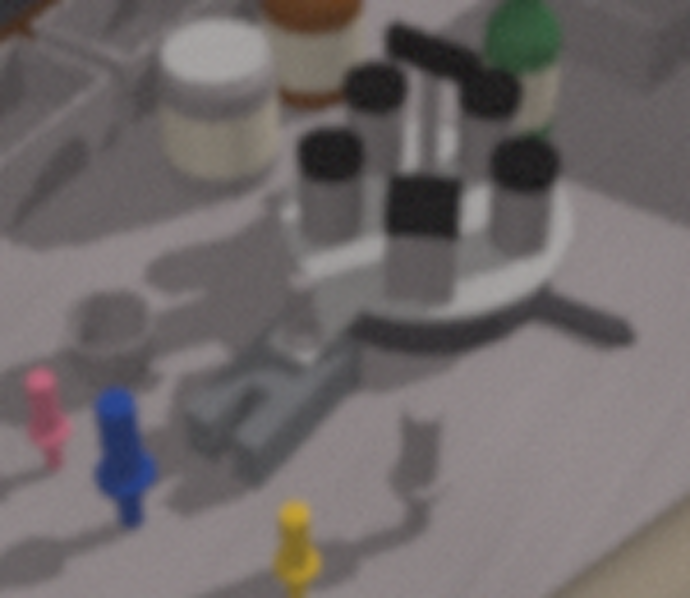

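The crop shows the pin standing in the lug at top (250,203) and a smaller open notch to its left at about (231,204). A loose grey look-alike stands on the counter at (231,241). The pin in the lug is the one I want. Next I'll compute positions.

```bash
python3 - <<'E'
from h import *
import pickle
D=pickle.load(open('d0.pkl','rb'));T=D['top'];im=T['pixels'];S=D['side']
m=(im.max(2)<45).astype(np.uint8); m[:, :240]=0;m[:,330:]=0;m[:170]=0;m[236:]=0
n,l,s,c=cv2.connectedComponentsWithStats(m)
for i in range(1,n):
    if s[i,4]>15: print(s[i],c[i],ray(T,*c[i],.125)[:2].round(4),ray(T,*c[i],.202)[:2].round(4))
f=lambda x,y,z:ray(T,x/5+189.6+0,y/5+159.6,z)[:2].round(4)
print('disc L R T B',f(372,235,.05),f(668,235,.05),f(520,85,.05),f(520,385,.05))
print('tongue',f(522,465,.008),'base',f(520,392,.008))
print('pin top',f(301,216,.101)); 
print('block corners outer', f(173,178,.04),f(173,266,.04),'inner',f(338,188,.04),f(338,272,.04))
print('notch mouth/inner',f(175,218,.04),f(232,215,.04))
g=lambda x,y,z:ray(S,x/4.6+179.6,y/4.6+134.6,z)[:2].round(4)
print('side pin top',g(302,278,.101),'collar',g(300,345,.056),'square',g(423,207,.125),'handle ends',g(395,35,.202),g(475,68,.202))
print('cup',f(220,50,.045),'decoy',f(208,405,.08),'pink',f(90,88,.08),'blue',f(75,185,.1))
# bar orientation
mm=(l==l[206-0,297]) 
E
```

```text
[295 180  16  32 194] [301.2371134  191.22680412] [ 0.6109 -0.1598] [ 0.6004 -0.152 ]
[274 184  12  13 122] [279.64754098 189.90163934] [ 0.6144 -0.0883] [ 0.6037 -0.084 ]
[310 202  12  12 117] [315.41880342 207.5042735 ] [ 0.5573 -0.2067] [ 0.5495 -0.1966]
[268 206  17  17 172] [276.12790698 213.9244186 ] [ 0.5343 -0.0772] [ 0.5276 -0.0735]
[293 220  12  11 109] [298.30275229 225.04587156] [ 0.4986 -0.1504] [ 0.4937 -0.1431]
disc L R T B [ 0.5657 -0.0388] [ 0.5684 -0.2435] [ 0.6721 -0.1408] [ 0.4635 -0.1415]
tongue [ 0.4091 -0.1467] base [ 0.4602 -0.1451]
pin top [0.5727 0.0102]
block corners outer [0.6049 0.1003] [0.5433 0.0991] inner [ 0.5994 -0.0149] [ 0.5406 -0.0156]
notch mouth/inner [0.5769 0.0984] [0.5795 0.0587]
side pin top [0.574 0.006] collar [0.5664 0.021 ] square [ 0.5311 -0.0725] handle ends [ 0.5928 -0.1338] [ 0.5302 -0.131 ]
cup [0.695  0.0689] decoy [0.4461 0.0713] pink [0.6612 0.1558] blue [0.5918 0.1624]
```

Estimates:

| Item | Value |
|---|---|
| Axis | (0.5675, -0.140) |
| Bore/pin | (0.5725, 0.010) |
| Notch | (0.575, 0.076) |
| Turn needed | about 65° counterclockwise |
| Handle bar | about along world x |

I'll approach the pin with the fingers closing along x.

Call:
{"api": "send_rows", "payload": {
  "increments": [
    {"gripper":-1,"linear":[0.03,-0.039,0],"delta_rot":[0,0,-0.145]},
    {"gripper":-1,"linear":[0.06,-0.078,0],"delta_rot":[0,0,-0.29]},
    {"gripper":-1,"linear":[0.09,-0.117,0],"delta_rot":[0,0,-0.435]},
    {"gripper":-1,"linear":[0.12,-0.156,0],"delta_rot":[0,0,-0.58]},
    {"gripper":-1,"linear":[0.15,-0.195,0],"delta_rot":[0,0,-0.725]},
    {"gripper":-1,"linear":[0.18,-0.234,0],"delta_rot":[0,0,-0.87]},
    {"gripper":-1,"linear":[0.21,-0.273,0],"delta_rot":[0,0,-1.015]},
    {"gripper":-1,"linear":[0.24,-0.312,0],"delta_rot":[0,0,-1.16]}
  ],
  "newtons": 40
}}

```text
clock: 0.9
position: [0.4022, 0.2381, 0.2312]
ee_rot: [-0.0, 0.663, 0.748, -0.0]
contact_force: [0.3, -0.1, -0.5]
width: 0.0853
gripper_force: 0.0
```

Call:
{"api": "send_rows", "payload": {
  "increments": [
    {"gripper":-1,"linear":[0.03,-0.04,0],"delta_rot":[0,0,-0.063]},
    {"gripper":-1,"linear":[0.06,-0.08,0],"delta_rot":[0,0,-0.126]},
    {"gripper":-1,"linear":[0.09,-0.12,0],"delta_rot":[0,0,-0.126]},
    {"gripper":-1,"linear":[0.12,-0.16,0],"delta_rot":[0,0,-0.126]},
    {"gripper":-1,"linear":[0.15,-0.2,-0.01],"delta_rot":[0,0,-0.126]},
    {"gripper":-1,"linear":[0.171,-0.23,-0.05],"delta_rot":[0,0,-0.126]},
    {"gripper":-1,"linear":[0.171,-0.23,-0.09],"delta_rot":[0,0,-0.126]},
    {"gripper":-1,"linear":[0.171,-0.23,-0.11],"delta_rot":[0,0,-0.126]}
  ]
}}

```text
clock: 1.7
position: [0.5706, 0.0084, 0.117]
ee_rot: [-0.003, 0.708, 0.706, -0.002]
contact_force: [-0.2, -0.1, -0.7]
width: 0.0856
gripper_force: 0.0
```

```bash
python3 - <<'E'
from h import *
d=shot('side');s=get_state();print(s['clock'],s['position'],s['ee_rot'],s['contact_force'])
a=d['pixels'][150:250,170:300]
cv2.imwrite('pics/s1.png',cv2.resize(a,(780,600),interpolation=cv2.INTER_CUBIC))
t=shot('top');print(proj(d,[[.5725,.010,.101],s['position']]))
E
```

```text
1.75 [0.5687556  0.00922765 0.11485072] [-0.00446935  0.70776579  0.70642395 -0.00357988] [-1.45993818  0.6394426  -1.30897053]
[[244.91105919 196.01844275]
 [246.01435328 192.96335921]]
```

View pics/s1.png

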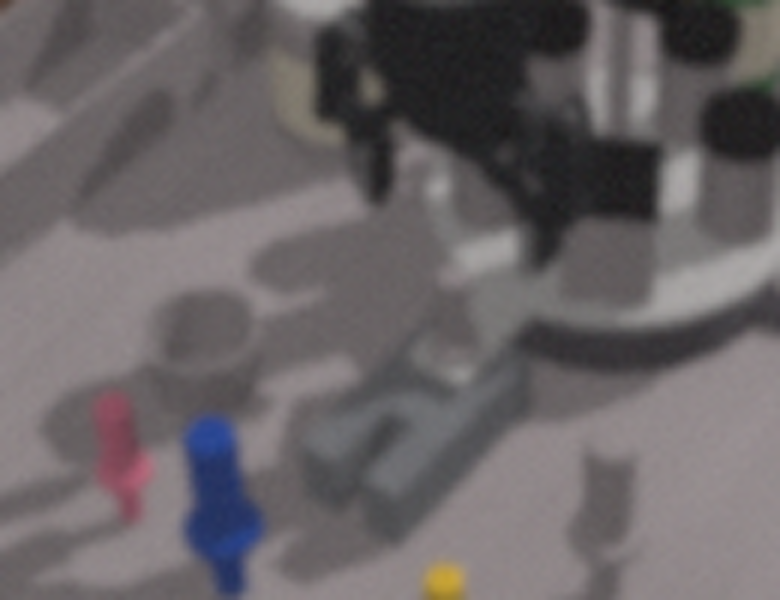

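The side view shows the fingers straddling the pin, whose top is at crop (452,285), or about (245,197) in the full image. That is within about 1 px of my prediction, so I'll descend and grip.

Call:
{"api": "send_rows", "payload": {
  "increments": [
    {"gripper":-1,"linear":[0,0,-0.025],"delta_rot":[0,0,0]},
    {"gripper":-1,"linear":[0,0,-0.045],"delta_rot":[0,0,0]},
    {"gripper":-1,"linear":[0,0,-0.055],"delta_rot":[0,0,0]},
    {"gripper":1,"linear":[0,0,-0.055],"delta_rot":[0,0,0]},
    {"gripper":1,"linear":[0,0,-0.055],"delta_rot":[0,0,0]},
    {"gripper":1,"linear":[0,0,-0.055],"delta_rot":[0,0,0]},
    {"gripper":1,"linear":[0,0,-0.055],"delta_rot":[0,0,0]},
    {"gripper":1,"linear":[0,0,-0.055],"delta_rot":[0,0,0]}
  ],
  "newtons": 40
}}

```text
clock: 2.6
position: [0.5732, 0.0099, 0.0673]
ee_rot: [0.001, 0.707, 0.707, 0.001]
contact_force: [-0.3, 0.9, 2.5]
width: 0.0173
gripper_force: 38.9
```

Call:
{"api": "send_rows", "payload": {
  "increments": [
    {"gripper":1,"linear":[0,0,0.012],"delta_rot":[0,0,0]},
    {"gripper":1,"linear":[0,0,0.03],"delta_rot":[0,0,0]},
    {"gripper":1,"linear":[0,0,0.048],"delta_rot":[0,0,0]},
    {"gripper":1,"linear":[0,0,0.06],"delta_rot":[0,0,0]},
    {"gripper":1,"linear":[0,0,0.06],"delta_rot":[0,0,0]},
    {"gripper":1,"linear":[0.001,0.022,0.06],"delta_rot":[0,0,0]},
    {"gripper":1,"linear":[0.002,0.044,0.06],"delta_rot":[0,0,0]},
    {"gripper":1,"linear":[0.0025,0.066,0.06],"delta_rot":[0,0,0]}
  ]
}}

```text
clock: 3.4
position: [0.5744, 0.0764, 0.1256]
ee_rot: [-0.001, 0.707, 0.707, -0.001]
contact_force: [0.5, 1.1, -0.9]
width: 0.0167
gripper_force: 39.3
```

Call:
{"api": "send_rows", "payload": {
  "increments": [
    {"gripper":1,"linear":[0,0,0],"delta_rot":[0,0,0]},
    {"gripper":1,"linear":[0,0,0],"delta_rot":[0,0,0]}
  ]
}}

```text
clock: 3.6
position: [0.5745, 0.0759, 0.1257]
ee_rot: [-0.0, 0.707, 0.708, -0.001]
contact_force: [-0.3, -0.2, -0.3]
width: 0.0167
gripper_force: 39.3
```

```bash
python3 - <<'E'
from h import *
d=shot('side');s=get_state();print(s['clock'],s['position'],s['width'],s['contact_force'])
a=d['pixels'][150:250,170:300]
cv2.imwrite('pics/s2.png',cv2.resize(a,(780,600),interpolation=cv2.INTER_CUBIC))
q=s['position'];f=lambda p:((proj(d,p)-[170,150])*6).round(0)
print(f([[q[0],q[1],.076],[q[0],q[1],.110],[.5742,.057,.04],[.5757,.1,.04]]))
E
```

```text
3.65 [0.57464196 0.07537955 0.12575402] 0.016980744853359202 [-0.41415769  0.23078943 -0.47966659]
[[370. 390.]
 [367. 341.]
 [396. 417.]
 [342. 471.]]
```

View pics/s2.png

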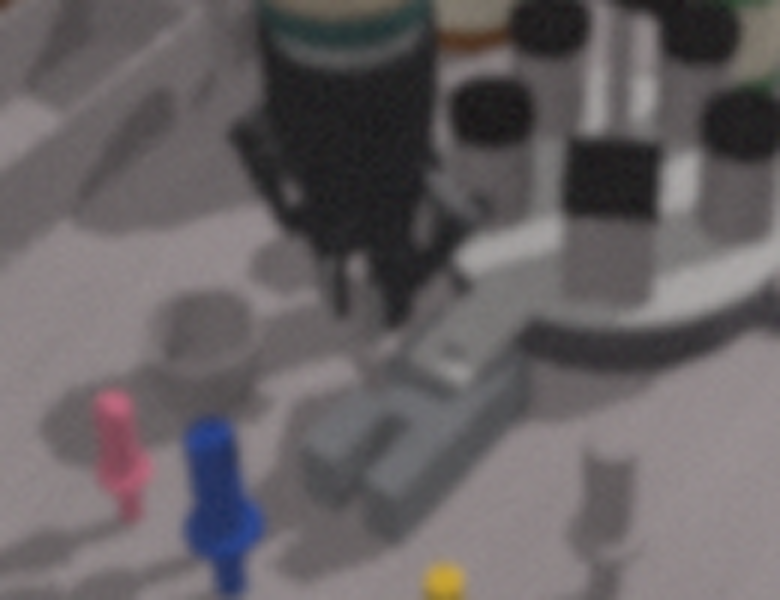

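The side view shows the pin held upright between the fingers, foot near crop (370,385), over the notch, which runs from about (403,425) to the mouth at (350,478). The lug hole is visible at (452,352). I'll measure the slot's x in both cameras using brightness profiles.

```bash
python3 - <<'E'
from h import *
import pickle
d=shot('side');t0=pickle.load(open('d0.pkl','rb'))['top']
xs=np.arange(.535,.6151,.0025)
print((xs*1e3).round(0)[::4])
for nm,c in(('side',d),('top',t0)):
  g=cv2.cvtColor(c['pixels'],cv2.COLOR_BGR2GRAY).astype(np.float32)
  for y in(.07,.08,.09,.095):
    p=proj(c,[[x,y,.04] for x in xs]).astype(np.float32)
    print(nm,y,cv2.remap(g,p[:,:1],p[:,1:],cv2.INTER_LINEAR).ravel().astype(int))
print(ray(d,170+452/6,150+352/6,.05))
E
```

```text
[535. 545. 555. 565. 575. 585. 595. 605. 615.]
side 0.07 [ 84  83  85  89  95 102 105 107 108 108 107 104  98  89  80  72  70  74
  82  92 100 106 107 107 109 109 109 108 106 103 101 101 103]
side 0.08 [ 84  84  86  90  96 101 106 109 111 110 108 104  98  88  78  73  75  80
  87  93  99 104 108 109 109 110 109 107 107 104 101  99  99]
side 0.09 [ 82  82  84  89  94 101 107 110 111 111 109 106  99  89  81  77  80  82
  86  93  99 103 108 110 109 109 110 109 105 103 102 101 102]
side 0.095 [ 83  82  83  86  92  99 103 105 105 106 103 100  93  86  81  80  81  83
  86  92  96  98 100 100 101 101 101  99  99 100 100 103 109]
top 0.07 [151 143 131 117 112 112 116 118 119 119 119 118 116 113 111 107 103  95
  91  94 103 111 115 115 110 104 100  97  99 102 105 107 107]
top 0.08 [151 144 133 119 113 113 117 119 120 120 120 119 116 114 111 108 103  95
  90  93 102 111 117 120 120 121 119 114 111 109 107 107 107]
top 0.09 [150 144 134 119 113 112 117 121 123 122 122 120 118 115 111 108 103  95
  91  93 102 113 119 122 122 122 121 120 116 112 109 106 106]
top 0.095 [151 146 137 124 117 114 118 121 122 122 122 120 118 115 112 108 104  98
  95  97 104 113 117 120 121 121 120 118 115 112 109 107 107]
[0.57064076 0.0122613  0.05      ]
```

Call:
{"api": "send_rows", "payload": {
  "increments": [
    {"gripper":1,"linear":[0,0,-0.02],"delta_rot":[0,0,0]},
    {"gripper":1,"linear":[0,0,-0.03],"delta_rot":[0,0,0]},
    {"gripper":1,"linear":[0,0,-0.038],"delta_rot":[0,0,0]},
    {"gripper":1,"linear":[0,0,-0.042],"delta_rot":[0,0,0]},
    {"gripper":1,"linear":[0,0,-0.046],"delta_rot":[0,0,0]},
    {"gripper":1,"linear":[0,0,-0.05],"delta_rot":[0,0,0]}
  ]
}}

```text
clock: 4.3
position: [0.5755, 0.0758, 0.0764]
ee_rot: [0.0, 0.707, 0.707, 0.0]
contact_force: [0.2, 0.4, -1.5]
width: 0.017
gripper_force: 39.3
```

No contact force, and the foot is at about 27 mm, so it is in the slot. I'll continue down.

Call:
{"api": "send_rows", "payload": {
  "increments": [
    {"gripper":1,"linear":[0,0,-0.006],"delta_rot":[0,0,0]},
    {"gripper":1,"linear":[0,0,-0.012],"delta_rot":[0,0,0]},
    {"gripper":1,"linear":[0,0,-0.016],"delta_rot":[0,0,0]},
    {"gripper":1,"linear":[0,0,-0.019],"delta_rot":[0,0,0]},
    {"gripper":1,"linear":[0,0,-0.019],"delta_rot":[0,0,0]}
  ]
}}

```text
clock: 4.8
position: [0.5752, 0.0759, 0.0574]
ee_rot: [0.0, 0.707, 0.707, 0.0]
contact_force: [0.5, -0.4, -0.8]
width: 0.0171
gripper_force: 39.6
```

Call:
{"api": "send_rows", "payload": {
  "increments": [
    {"gripper":1,"linear":[0,0,-0.001],"delta_rot":[0,0,0]},
    {"gripper":-1,"linear":[0,0,-0.001],"delta_rot":[0,0,0]},
    {"gripper":-1,"linear":[0,0,-0.001],"delta_rot":[0,0,0]},
    {"gripper":-1,"linear":[0,0,-0.001],"delta_rot":[0,0,0]},
    {"gripper":-1,"linear":[0,0,-0.001],"delta_rot":[0,0,0]},
    {"gripper":-1,"linear":[0,0,-0.001],"delta_rot":[0,0,0]},
    {"gripper":-1,"linear":[0,0,0.02],"delta_rot":[0,0,0]},
    {"gripper":-1,"linear":[0,0,0.06],"delta_rot":[0,0,0]}
  ]
}}

```text
clock: 5.6
position: [0.5725, 0.0758, 0.1149]
ee_rot: [-0.003, 0.707, 0.707, -0.003]
contact_force: [0.8, 0.1, 0.6]
width: 0.0857
gripper_force: 0.0
```

Call:
{"api": "send_rows", "payload": {
  "increments": [
    {"gripper":-1,"linear":[0,0,0.05],"delta_rot":[0,0,-0.14]},
    {"gripper":-1,"linear":[0,0,0.1],"delta_rot":[0,0,-0.28]},
    {"gripper":-1,"linear":[0,0,0.14],"delta_rot":[0,0,-0.42]},
    {"gripper":-1,"linear":[0,-0.01,0.16],"delta_rot":[0,0,-0.56]},
    {"gripper":-1,"linear":[0,-0.02,0.16],"delta_rot":[0,0,-0.7]},
    {"gripper":-1,"linear":[0,-0.03,0.16],"delta_rot":[0,0,-0.84]},
    {"gripper":-1,"linear":[-0.01,-0.04,0.16],"delta_rot":[0,0,-0.98]},
    {"gripper":-1,"linear":[-0.02,-0.05,0.16],"delta_rot":[0,0,-1.12]}
  ]
}}

```text
clock: 6.4
position: [0.5548, 0.0255, 0.2771]
ee_rot: [0.0, 0.975, 0.221, -0.0]
contact_force: [-0.6, -0.6, -0.4]
width: 0.0855
gripper_force: 0.0
```

```bash
python3 - <<'E'
from h import *
d=shot('side');s=get_state();print(s['clock'],s['position'],s['ee_rot'],s['qpos'][5])
a=d['pixels'][110:260,170:370]
cv2.imwrite('pics/s3.png',cv2.resize(a,(800,600),interpolation=cv2.INTER_CUBIC))
f=lambda p:((proj(d,p)-[170,110])*4).round(0)
print(f([[.575,.076,.091],[.575,.076,.046],[.5675,-.14,.202],[.6025,-.14,.202],[.5325,-.14,.202]]))
E
```

```text
6.45 [0.55290286 0.02405076 0.27727748] [ 6.61031123e-04  9.75813358e-01  2.18600185e-01 -1.34657439e-03] 1.0493853019520036
[[245. 406.]
 [248. 448.]
 [415. 135.]
 [375. 121.]
 [455. 150.]]
```

View pics/s3.png

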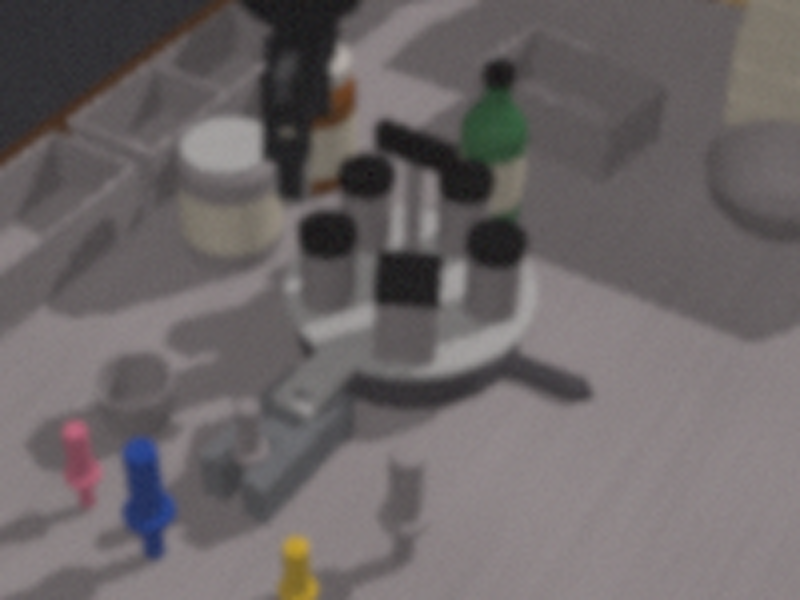

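The side view shows the pin hanging upright in the notch, its grip at crop (248,425), as predicted. The handle bar runs from (385,133) to (455,160), so it lies about along x, centred near (0.568,-0.139). Now I'll grip it.

Call:
{"api": "send_rows", "payload": {
  "increments": [
    {"gripper":-1,"linear":[0.006,-0.04,0],"delta_rot":[0,0,-0.12]},
    {"gripper":-1,"linear":[0.012,-0.085,0],"delta_rot":[0,0,-0.24]},
    {"gripper":-1,"linear":[0.012,-0.13,0],"delta_rot":[0,0,-0.36]},
    {"gripper":-1,"linear":[0.012,-0.165,0],"delta_rot":[0,0,-0.47]},
    {"gripper":-1,"linear":[0.012,-0.165,0],"delta_rot":[0,0,-0.47]},
    {"gripper":-1,"linear":[0.012,-0.165,-0.04],"delta_rot":[0,0,-0.47]},
    {"gripper":-1,"linear":[0.012,-0.165,-0.08],"delta_rot":[0,0,-0.47]},
    {"gripper":-1,"linear":[0.012,-0.165,-0.106],"delta_rot":[0,0,-0.47]}
  ]
}}

```text
clock: 7.25
position: [0.5659, -0.1377, 0.1687]
ee_rot: [-0.001, 1.0, -0.008, -0.001]
contact_force: [0.9, 0.5, 0.3]
width: 0.0851
gripper_force: 0.0
```

Call:
{"api": "send_rows", "payload": {
  "increments": [
    {"gripper":-1,"linear":[0,0,0],"delta_rot":[0,0,0]},
    {"gripper":1,"linear":[0,0,0],"delta_rot":[0,0,0]},
    {"gripper":1,"linear":[0,0,0],"delta_rot":[0,0,0]},
    {"gripper":1,"linear":[0,0,0],"delta_rot":[0,0,0]},
    {"gripper":1,"linear":[0,0,0],"delta_rot":[0,0,0]},
    {"gripper":1,"linear":[0,0,0],"delta_rot":[0,0,0]}
  ],
  "newtons": 30
}}

```text
clock: 7.85
position: [0.5676, -0.1409, 0.1726]
ee_rot: [0.002, 1.0, -0.009, 0.001]
contact_force: [0.0, -2.9, 1.3]
width: 0.0156
gripper_force: 32.1
```

```bash
python3 - <<'E'
from h import *
s=get_state();print(s['clock'],s['position'],s['ee_rot'],s['qpos'],s['contact_force'],s['moment'],s['width'])
E
```

```text
7.85 [ 0.56759631 -0.14085329  0.17264571] [ 2.08876492e-03  9.99953950e-01 -9.31453105e-03  9.87405159e-04] [-0.36015846  0.32669489  1.58059769 -0.00344106  1.23101163  1.23040877] [ 0.02421196 -2.88948989  1.31357502] [-0.28254899 -0.05232075  0.18471834] 0.01560705063122084
```

The bar is gripped (15.6 mm wide, 32 N). Now I'll turn counterclockwise by about 1.1 rad.

Call:
{"api": "send_rows", "payload": {
  "increments": [
    {"gripper":1,"linear":[0,-0.001,0],"delta_rot":[0,0,0.04]},
    {"gripper":1,"linear":[0,-0.002,0],"delta_rot":[0,0,0.12]},
    {"gripper":1,"linear":[0,-0.002,0],"delta_rot":[0,0,0.2]},
    {"gripper":1,"linear":[0,-0.002,0],"delta_rot":[0,0,0.28]},
    {"gripper":1,"linear":[0,-0.002,0],"delta_rot":[0,0,0.36]},
    {"gripper":1,"linear":[0,-0.002,0],"delta_rot":[0,0,0.44]},
    {"gripper":1,"linear":[0,-0.002,0],"delta_rot":[0,0,0.52]},
    {"gripper":1,"linear":[0,-0.002,0],"delta_rot":[0,0,0.6]}
  ]
}}

```text
clock: 8.65
position: [0.5677, -0.1411, 0.1727]
ee_rot: [0.0, 0.958, 0.288, 0.001]
contact_force: [0.1, 0.4, 4.5]
width: 0.0154
gripper_force: 32.2
```

Call:
{"api": "send_rows", "payload": {
  "increments": [
    {"gripper":1,"linear":[0,0,0],"delta_rot":[0,0,0.08]},
    {"gripper":1,"linear":[0,0,0],"delta_rot":[0,0,0.16]},
    {"gripper":1,"linear":[0,0,0],"delta_rot":[0,0,0.24]},
    {"gripper":1,"linear":[0,0,0],"delta_rot":[0,0,0.32]},
    {"gripper":1,"linear":[0,0,0],"delta_rot":[0,0,0.4]},
    {"gripper":1,"linear":[0,0,0],"delta_rot":[0,0,0.47]},
    {"gripper":1,"linear":[0,0,0],"delta_rot":[0,0,0.5]},
    {"gripper":1,"linear":[0,0,0],"delta_rot":[0,0,0.5]}
  ]
}}

```text
clock: 9.45
position: [0.5679, -0.1413, 0.1727]
ee_rot: [0.001, 0.858, 0.514, 0.001]
contact_force: [0.8, 1.4, 5.7]
width: 0.0153
gripper_force: 32.4
```

```bash
python3 - <<'E'
from h import *
d=shot('side');t=shot('top');s=get_state();print(s['clock'],s['position'],s['ee_rot'],s['contact_force'],s['gripper_force'])
a=d['pixels'][135:255,200:360];b=t['pixels'][180:260,220:330]
cv2.imwrite('pics/s4.png',np.vstack([cv2.resize(a,(400,300),interpolation=cv2.INTER_CUBIC),cv2.resize(b,(400,291),interpolation=cv2.INTER_CUBIC)]))
f=np.array([-.9985,-.04,0]);p=np.array([.5675,-.1405,0])
print(((proj(d,[p+f*.07+[0,0,.125]])-[200,135])*2.5).round(), ((proj(t,[p+f*.07+[0,0,.125]])-[220,180])*3.636).round())
E
```

```text
9.55 [ 0.56792985 -0.14135046  0.17266276] [0.00099699 0.85768882 0.51416726 0.00096334] [-0.10546298 -0.26824416  5.40804991] 32.42532134056091
[[232.  90.]] [[277. 165.]]
```

View pics/s4.png

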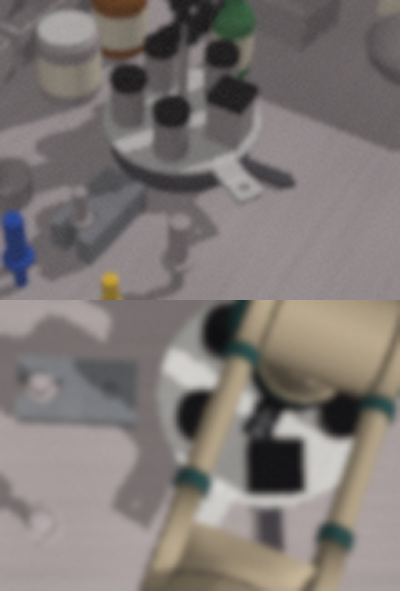

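The square jar's lid is at about (275,165) in the top crop, against a predicted (277,165), directly above the tongue. In the side view its lid is at (232,92), and the pin still stands in the notch. I'll quantify the remaining angle.

```bash
python3 - <<'E'
from h import *
t=shot('top');im=t['pixels'];a=np.array([.568,-.1412])
m=(im.max(2)<50).astype(np.uint8); k=np.zeros_like(m);k[214:240,285:308]=1;m&=k
m=cv2.morphologyEx(m,cv2.MORPH_OPEN,np.ones((7,7),np.uint8))
n,l,s,c=cv2.connectedComponentsWithStats(m)
for i in range(1,n):
  q=ray(t,*c[i],.125)[:2];r=q-a;print('lid',s[i],q,np.hypot(*r),np.degrees(np.arctan2(-r[1],-r[0])))
g=im.astype(int).mean(2)
for v in(238,242,246,249):
  w=np.clip(125-g[v,284:308],0,None);u=284+(w*np.arange(24)).sum()/w.sum();r=ray(t,u,v,.008)[:2]-a
  print('tongue',v,u,r,np.degrees(np.arctan2(-r[1],-r[0])),g[v,284:308:2].astype(int))
E
```

```text
lid [289 219  13  13 169] [ 0.49861212 -0.13954693] 0.06940756437613982 -1.3647338166159182
tongue 238 293.55555555555554 [-0.10776402 -0.00376207] 1.9993990435382059 [165 163 149 116  87  80  92 147 165 165 166 165]
tongue 242 293.6755921730175 [-0.12180535 -0.00423496] 1.9912739386113993 [163 164 156 114  74  67  81 142 164 165 164 151]
tongue 246 295.4413646055437 [-0.13574509 -0.01049169] 4.419584161276856 [136 139 138 120  89  74  76 136 163 163 163 127]
tongue 249 306.73809523809524 [-0.14572286 -0.0502041 ] 19.00973493272806 [131 133 134 136 135 132 124 143 160 163 160 127]
```

About 3.5° remains, so I'll nudge by 0.06 rad and hold with a firmer grip.

Call:
{"api": "send_rows", "payload": {
  "increments": [
    {"gripper":1,"linear":[0,0,0],"delta_rot":[0,0,0.03]},
    {"gripper":1,"linear":[0,0,0],"delta_rot":[0,0,0.06]},
    {"gripper":1,"linear":[0,0,0],"delta_rot":[0,0,0.06]},
    {"gripper":1,"linear":[0,0,0],"delta_rot":[0,0,0.06]},
    {"gripper":1,"linear":[0,0,0],"delta_rot":[0,0,0.06]},
    {"gripper":1,"linear":[0,0,0],"delta_rot":[0,0,0.06]}
  ],
  "newtons": 40
}}

```text
clock: 10.2
position: [0.568, -0.1413, 0.1727]
ee_rot: [0.001, 0.842, 0.54, 0.001]
contact_force: [0.2, -0.6, 6.0]
width: 0.0153
gripper_force: 39.3
```

```bash
python3 - <<'E'
from h import *
t=shot('top');im=t['pixels'];a=np.array([.568,-.1412])
m=(im.max(2)<50).astype(np.uint8); k=np.zeros_like(m);k[214:240,285:308]=1;m&=k
m=cv2.morphologyEx(m,cv2.MORPH_OPEN,np.ones((7,7),np.uint8))
n,l,s,c=cv2.connectedComponentsWithStats(m)
for i in range(1,n):
  q=ray(t,*c[i],.125)[:2];r=q-a;print('lid',s[i],q,np.degrees(np.arctan2(-r[1],-r[0])))
s=get_state();print(s['gripper_force'],s['contact_force'],s['qd'].round(4))
sign_off()
E
```

```text
lid [290 219  14  13 176] [ 0.49855809 -0.14399167] 2.302141477543545
39.30018961429596 [0.40136488 0.37945097 5.29763402] [-0.0003 -0.0005  0.002   0.0004  0.0005 -0.0004]
the job is handed in; nothing more can be done
```

The job is handed in: the pin hangs let go in the notch, the square jar stands over the tongue (lid at 2.3°, tongue at about 2° to 2.5° by the top camera), and the gripper holds the still handle at 39 N; the verdict was not shown.

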